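# Slide the slate board out over the riser's edge for the waiter

## Task

Slide the rectangular slate board, with its sauce pot riding on it, across the wooden riser towards the long edge farthest from the robot, until it sticks out about 4 cm past that edge and lies square to it, so that a waiter can get his fingers under it. Only push it with the fingertips or the outside of the fingers: do not grip or lift anything, and do not touch the pots. Leave the round board with its pot and everything else on the table where they are.

Things in the scene. Friction and masses are not known exactly. Their poses are not given: they have to be found in the camera images.
- riser: Fixed pale wooden serving riser on the table: a board 240 mm (its x) by 480 mm (its y) by 20 mm on short legs, flat top 70 mm above the table. Origin on the table under the centre of the board; its x axis points away from the robot, across the edge in question, z up. Both slate boards start on top of it.
- riser_edge (a point): Middle of the riser's far long edge, at the height of its top face (120 mm along riser x from its centre). Axes as the riser's: x points straight out over the edge, y along the edge, z up.
- slate: Rectangular dark slate board to be slid, 120 mm (its x) by 180 mm (its y) by 8 mm thick, 0.3 to 0.6 kg, loose, lying flat on the riser on either the left or the right half, slightly skewed, its front 20 to 60 mm short of the edge. Origin at the centre of its underside; its x axis points roughly towards the far edge, z up. It slides with ordinary friction.
- slate_front (a point): Middle of the slate's front (far) long side, at its underside, 60 mm along slate x from its origin.
- slate_rear (a point): Middle of the slate's rear (near) long side, at its underside, 60 mm along minus slate x from its origin; the side to push on.
- pot: White ceramic sauce pot standing loose on the rectangular slate, 60 mm across, 40 mm tall, up to 20 mm ahead of the slate's middle and 15 mm to either side. Origin at the centre of its underside.
- round_board: Round dark slate board, 140 mm across, 8 mm thick, loose on the riser's other half; not to be moved. Origin at the centre of its underside.
- pot_b: A like white sauce pot, 60 mm across, 40 mm tall, standing on the round board; not to be touched. Origin at the centre of its underside.
- salt: Steel salt shaker, 40 mm across, 85 mm tall, on the table to the left of the riser. Origin under its centre.
- pepper: Wooden pepper mill, 54 mm across, 140 mm tall, on the table to the left of the riser. Origin under its centre.
- sauce: Amber glass sauce bottle, 60 mm across, 190 mm tall, on the table to the right of the riser. Origin under its centre.
- spoon: Steel serving spoon 260 mm long, lying on the table to the right of the riser. Origin under its middle.
- tongs: Steel serving tongs, 250 mm long, about 60 mm wide, lying on the table to the left of the robot and riser. Origin under their middle.

How it is judged:
By the outcome, as a careful person would: the job done as asked, in the order asked, and still so for the second after the job is handed in, with the robot touching nothing.
It also fails if it takes over 35 s, if anything falls off the work surface, if the arm or the gripper's body presses on something with over 40 N, if the wrist force passes 120 N, or if a joint passes its speed limit or range.

## Robot

A 7-joint arm with a two-finger parallel gripper is mounted at the origin on the work surface. World frame = base frame: x ahead of the robot, y to its left, z up, the work surface at z = 0. Lengths are in m, angles in rad, forces in N, time in s.
With the tool pointing down it reaches from about 0.35 to 0.9 m from the base axis. Payload 19.9 kg.
Tool frame: the origin (TCP) lies on the centre line of the jaws, within the pads' length; the fingertips stand 11 mm ahead of it and the grasp point (between the pads) lies 8 mm behind it; z points along the fingers, y is the direction in which the jaws open and shut (so a half turn about z gives the same grasp; the last joint's range is limited). The gripper opens to 94 mm and grips with 3 to 60 N. Pads are 16 mm wide; open, the fingers measure 119 mm over their backs; the gripper's body (75 mm by 177 mm) begins 78 mm behind the grasp point.
Start: joints at [-1.351, 0.417, -0.01, 1.614, 0.005, 1.111, -0.053], TCP at [0.161, 0.604, 0.216] pointing down, gripper open.
Joint ranges: [-2.81, 2.81], [-0.39, 2.02], [-1.27, 1.25], [0.06, 2.57], [-1.19, 4.33], [0.19, 2], [-2.82, 2.82]. Speed limits (rad/s): [1.89, 1.89, 2.39, 2.39, 3.01, 3.01, 3.01].

## Interface

Orientations are given as a unit quaternion [x, y, z, w].
In Python, from bench import r gives the robot as it stands. The module is installed in compiled form; this text tells all that it offers.
- The arm moves only by the shell command python3 -m jog 'ROWS' [FORCE]. ROWS is text: rows parted by semicolons, each of 7 numbers parted by spaces: the shift along the tool's x, y, z in mm, then the turn, a rotation vector about the tool's x, y, z in rad, then the opening, from 0 (shut) to 1 (fully open). A call has 1 to 8 rows; each row shifts and turns the pose as measured when the row begins, along the tool's axes as they then stand; what a row does not reach is not made up. A row lasts 1/12 s, in which the tool goes at most 41.7 mm and 7.16 degrees, less where a joint would pass 70% of its speed; a pose out of reach is approached as far as the arm can. A call with a gripper value outside its range is refused whole. The fingers move at their own pace and stop on an object; FORCE is the grip in N (left out, the last holds). Time passes only in rows, so rows that do not move let the fingers close. It gives the time, the measured TCP pose, the force and the opening at its end, in the units of the state.
- r.sense(): the state, without advancing time (a new reading comes with each control period).
- r.grab_frame(name): name is "scene" or "top" or "wrist"; returns a dict with "image" (480x640x3 uint8, blue, green, red), "mtx" (3x3 intrinsics, pixels), "R" (3x3) and "t" (3): a world point X has camera coordinates R X + t. Camera axes: x right, y down, z forward; pixel columns grow to the right and rows downward; lengths in m; the calibration is good to about 2 mm. A picture is of the moment at which its call begins. There is no depth.
- r.job_done(): hands the job in, once; it reports no verdict.
Trained networks look in the newest picture that a camera, given by its name, has taken for a name from the list of things; names that differ only in an ending like _2 or _b are one class to them, and where a whole thing is asked for, a point or a joint stands for the part that bears it (a point fixed in the world has none). Each returns a list of dicts, best first, with "confidence" (0 to 1); they miss things now and then, are a little off and sometimes report something else, mostly with a low value. They report only what shows in the picture. A call takes as long as a camera call.
- r.search_frame(camera, name): "uv" ([column, row] in pixels, amid what is visible of it).
- r.tip_of(camera, name): "uv" ([column, row] in pixels: a listed point, or the origin of a listed thing).
The state is a dict: "t": time; "joints": joint angles; "dq": joint speeds; "tau": joint torques, N m; "position": TCP position; "tool_rot": TCP orientation; "force": force on the tool from outside, world axes, zero at the start; "ft_torque": the same for the moment, N m; "opening": finger opening in m.
Only numpy, scipy, OpenCV 4.12 (cv2) and the standard library are available. Lean on these libraries where they do the work, as an engineer would, in place of code of your own. Each camera call takes 0.05 s, during which the arm holds its last target. There are 200 camera calls.

## Working session

There is one attempt and no reset: what is moved stays moved. The work goes in short steps, Python scripts to look and compute and a shell command to move; the robot and the scene stay as the last step left them, time stands still between calls to the robot, and variables do not carry over. Pictures are saved under pics/ and viewed, about 8 in all and at most 12, crops included, and the job is handed in when it is done.

```bash
mkdir -p pics; cat > h.py <<'E'
import numpy as np, cv2
from bench import r
from scipy.spatial.transform import Rotation as Ro
def ray(f,uv,z):
    K,R,t=np.array(f["mtx"]),np.array(f["R"]),np.array(f["t"])
    d=R.T@np.linalg.solve(K,[uv[0],uv[1],1]); c=-R.T@t
    return c+d*(z-c[2])/d[2]
def proj(f,X):
    p=np.array(f["mtx"])@(np.array(f["R"])@np.array(X)+np.array(f["t"])); return p[:2]/p[2]
E
python3 - <<'E'
from h import *
s=r.sense();print(s["position"],s["tool_rot"],s["opening"],s["force"])
for c in ["top","scene"]:
    f=r.grab_frame(c);cv2.imwrite(f"pics/{c}0.png",f["image"])
    print(c,-np.array(f["R"]).T@f["t"])
    for n,z in [("riser",0),("riser_edge",.07),("slate",.07),("slate_front",.07),("slate_rear",.07),("pot",.078),("round_board",.07)]:
        for d in r.tip_of(c,n)[:2]: print(n,np.round(d["uv"]),round(d["confidence"],2),np.round(ray(f,d["uv"],z),3))
E
```

```text
[0.16106793 0.6035118  0.21582614] [ 1.30014005e-01  9.91511972e-01 -6.06178817e-04 -3.78958396e-05] 0.09370595032757578 [ 0.08459452 -1.28894855  0.45467077]
top [ 0.39093003 -0.00143962  1.1473361 ]
riser [332. 215.] 0.57 [ 0.57  -0.021  0.   ]
riser_edge [326. 164.] 0.84 [ 0.684 -0.006  0.07 ]
riser_edge [160. 225.] 0.47 [0.537 0.397 0.07 ]
slate [283. 208.] 0.7 [0.577 0.1   0.07 ]
slate [332. 216.] 0.6 [ 0.557 -0.018  0.07 ]
slate_rear [286. 230.] 0.71 [0.525 0.091 0.07 ]
pot [377. 197.] 0.96 [ 0.6   -0.126  0.078]
pot [284. 204.] 0.59 [0.584 0.096 0.078]
round_board [378. 192.] 0.97 [ 0.616 -0.131  0.07 ]
round_board [282. 207.] 0.46 [0.58  0.103 0.07 ]
scene [ 1.22740802 -0.25408131  1.24347938]
riser [321. 279.] 0.62 [ 0.563 -0.026  0.   ]
riser_edge [352. 304.] 0.9 [0.684 0.002 0.07 ]
slate [373. 252.] 0.6 [0.577 0.101 0.07 ]
slate_front [385. 273.] 0.59 [0.639 0.103 0.07 ]
slate_rear [354. 232.] 0.62 [0.51  0.082 0.07 ]
slate_rear [287. 294.] 0.22 [ 0.608 -0.123  0.07 ]
pot [287. 295.] 0.74 [ 0.613 -0.125  0.078]
pot [383. 252.] 0.61 [0.59  0.12  0.078]
round_board [286. 299.] 0.92 [ 0.618 -0.131  0.07 ]
```

View pics/top0.png

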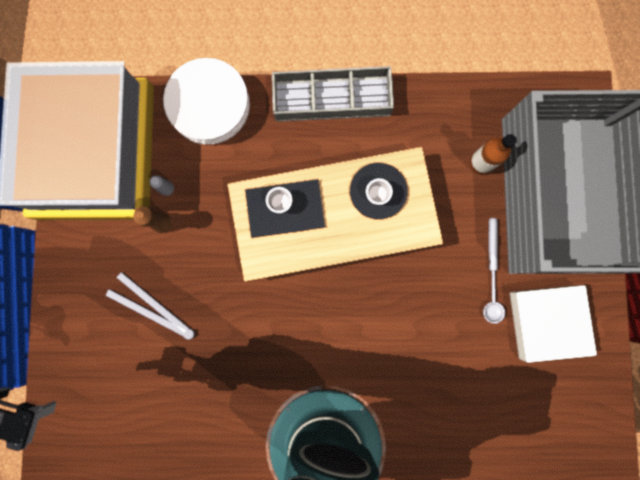

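View pics/scene0.png

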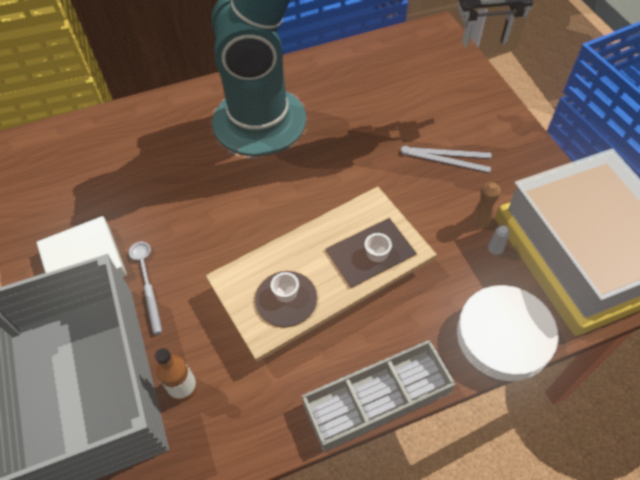

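The top view shows the riser (corners about (228,183), (424,149), (442,244), (245,279)), with the slate on its left half (about (247,188) to (326,227)) and the round board on its right. Next I fit the outlines.

```bash
cat >> h.py <<'E'
def fit(f,c,tag=""):
    """slate rect & riser rect in world, from colour masks inside the known riser region"""
    im=f["image"]; hsv=cv2.cvtColor(im,cv2.COLOR_BGR2HSV); out={}
    reg=np.zeros(im.shape[:2],np.uint8)
    ctr=np.array([.568,-.02]);
    th=np.radians(10); ex=np.array([np.cos(th),np.sin(th)]); ey=np.array([-ex[1],ex[0]])
    q=lambda cx,cy,hx,hy,z:np.array([proj(f,[*(ctr+ex*(cx+a*hx)+ey*(cy+b*hy)),z]) for a,b in [(1,1),(1,-1),(-1,-1),(-1,1)]]).astype(np.int32)
    cv2.fillConvexPoly(reg,q(0,0,.17,.27,.07),255)
    pale=(hsv[...,2]>150)&(hsv[...,1]>50)&(hsv[...,1]<150)&(reg>0)
    regs=np.zeros_like(reg); cv2.fillConvexPoly(regs,q(0.03,.12,.17,.115,.07),255)
    dark=(im.max(2)<75)&(regs>0)
    for n,m,z in [("riser",pale,.07),("slate",dark,.078)]:
        cs,_=cv2.findContours(m.astype(np.uint8),cv2.RETR_EXTERNAL,cv2.CHAIN_APPROX_NONE)
        k=max(cs,key=cv2.contourArea)[:,0,:]
        k=cv2.convexHull(k)[:,0,:]
        P=np.array([ray(f,p,z)[:2] for p in k.astype(float)],np.float32)
        (cx,cy),wh,a=cv2.minAreaRect(P*1000)
        box=cv2.boxPoints(((cx,cy),wh,a))/1000
        # x axis: along short side, pointing +x
        e=[box[1]-box[0],box[2]-box[1]]; s=e[np.argmin([np.linalg.norm(v) for v in e])]
        s=s*np.sign(s[0]); 
        out[n]=(np.array([cx,cy])/1000,np.degrees(np.arctan2(s[1],s[0])),sorted(wh))
        print(c,n,np.round(out[n][0],4),"yaw %.1f"%out[n][1],np.round(out[n][2],0))
        px=np.array([proj(f,[*b,z]) for b in box]); cv2.polylines(im,[np.round(px*8).astype(np.int32)],True,(0,0,255) if n=="slate" else (0,255,0),1,cv2.LINE_AA,3)
    cv2.imwrite(f"pics/fit_{c}{tag}.png",im); return out
E
python3 - <<'E'
from h import *
ims=[]
for c in ["top","scene"]:
    f=r.grab_frame(c); fit(f,c)
    ims.append(cv2.resize(f["image"][130:370,200:460],None,fx=1.5,fy=1.5))
cv2.imwrite("pics/fit.png",np.hstack(ims))
E
```

```text
top riser [ 0.5642 -0.0222] yaw 10.5 [245. 485.]
top slate [0.5757 0.0949] yaw 7.8 [113. 173.]
scene riser [ 0.5565 -0.022 ] yaw 10.5 [259. 540.]Traceback (most recent call last):
  File "<stdin>", line 4, in <module>
  File "h.py", line 23, in fit
    k=max(cs,key=cv2.contourArea)[:,0,:]
      ~~~^^^^^^^^^^^^^^^^^^^^^^^^
ValueError: max() iterable argument is empty
```

The top-camera fit is consistent: riser yaw is 10.5°, slate yaw 7.8°, and the slate's front is about 29 mm short of the edge. I'll push with the open gripper, one fingertip on each side of the rear edge's middle, with tool y along the riser edge. That should square the slate as it slides.

```bash
python3 -m jog '0 0 0 0 0 -0.111 1;0 0 0 0 0 -0.111 1;0 0 0 0 0 -0.111 1;0 0 0 0 0 -0.111 1;0 0 0 0 0 0 1'
python3 -m jog '-14 -36 0 0 0 0 1;-14 -36 0 0 0 0 1;-14 -36 0 0 0 0 1;-14 -36 0 0 0 0 1;-14 -36 0 0 0 0 1;-14 -36 0 0 0 0 1;-14 -36 0 0 0 0 1;-14 -36 0 0 0 0 1'
cat > st.py <<'E'
from h import *
s=r.sense(); R=Ro.from_quat(s["tool_rot"]).as_matrix(); p=np.array(s["position"])
C=np.array([.5642,-.0222]); th=np.radians(10.5); ex=np.array([np.cos(th),np.sin(th)]); ey=np.array([-ex[1],ex[0]])
d=p[:2]-C
print("t %.2f"%s["t"],"riser xy mm",np.round([d@ex*1e3,d@ey*1e3],1),"z %.1f"%(p[2]*1e3),"tooly yaw err deg %.2f"%(np.degrees(np.arctan2(-R[0,1],R[1,1]))-10.5),"tilt",np.round(R[:2,2],4),"F",np.round(s["force"],1),"op",round(s["opening"],4))
E
python3 st.py
```

```text
t: 1.32
position: [0.1609, 0.6039, 0.2165]
tool_rot: [-0.101, 0.995, -0.0, 0.0]
force: [-0.1, -0.3, 0.0]
opening: 0.0941
t: 1.98
position: [0.3257, 0.3373, 0.2147]
tool_rot: [-0.09, 0.996, 0.002, -0.001]
force: [1.6, 0.7, 0.1]
opening: 0.0942
t 1.98 riser xy mm [-169.  397.] z 214.7 tooly yaw err deg -0.19 tilt [-0.0033  0.0038] F [1.6 0.7 0.1] op 0.0942
```

```bash
python3 -m jog '-14 -36 0 0 0 0 1;-14 -36 0 0 0 0 1;-14 -36 0 0 0 0 1;-14 -36 0 0 0 0 1;-14 -36 0 0 0 0 1;-14 -36 0 0 0 0 1;-14 -36 0 0 0 0 1;-14 -32 0 0 0 0 1' >/dev/null; python3 -m jog '0 0 0 0 0 0 1;0 0 0 0 0 0 1'>/dev/null; python3 st.py
```

```text
t 2.82 riser xy mm [-58.3  87.4] z 215.9 tooly yaw err deg -3.33 tilt [0.0034 0.0084] F [-0.2  0.6 -0. ] op 0.0938
```

```bash
python3 -m jog '0 13 10 0 0 -0.029 1;0 13 10 0 0 -0.029 1;0 0 0 0 0 0 1;0 0 28 0 0 0 1;0 0 28 0 0 0 1;0 0 25 0 0 0 1;0 0 0 0 0 0 1;0 0 0 0 0 0 1'>/dev/null; python3 st.py
python3 - <<'E'
from h import *
ims=[]
for c in ["top","wrist"]:
    f=r.grab_frame(c); im=f["image"]
    ims.append(cv2.resize(im[120:300,200:460],(400,277)) if c=="top" else cv2.resize(im,(400,300)))
cv2.imwrite("pics/a.png",np.hstack([cv2.copyMakeBorder(ims[0],0,23,0,0,0),ims[1]]))
E
```

```text
t 3.48 riser xy mm [-57.  124.1] z 111.6 tooly yaw err deg 0.27 tilt [0.0044 0.0113] F [0.6 0.6 1.7] op 0.0938
```

View pics/a.png

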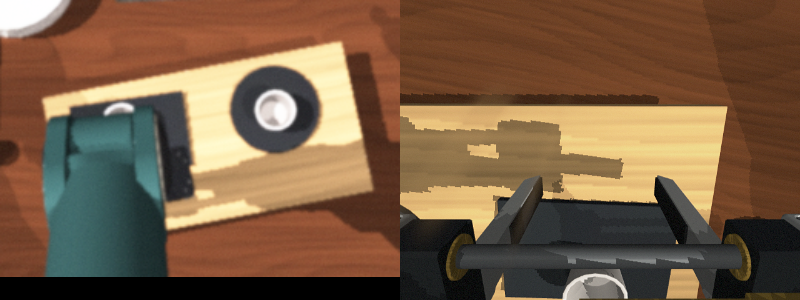

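The wrist view shows both fingertips just behind the slate's rear edge (row about 200) and straddling it (columns 540 and 658, with the slate spanning about 497 to 688). I'll shift a few mm to centre, take out the small tilt, and lower.

```bash
python3 -m jog '0 -10 0 0.011 0 0 1;0 0 0 0 0 0 1;0 0 14 0 0 0 1;0 0 8 0 0 0 1;0 0 0 0 0 0 1;0 0 0 0 0 0 1'>/dev/null; python3 st.py
```

```text
t 4.08 riser xy mm [-52.9 112.6] z 95.7 tooly yaw err deg 0.20 tilt [0.0168 0.0024] F [ 0.3 -0.1  0.6] op 0.0941
```

```bash
python3 -m jog '4 0 0 0 0.015 0 1;0 0 0 0 0 0 1;0 0 7 0 0 0 1;0 0 0 0 0 0 1'>/dev/null; python3 st.py;  python3 -m jog '0 0 4 0 0 0 1;0 0 0 0 0 0 1;0 0 0 0 0 0 1'>/dev/null; python3 st.py
```

```text
t 4.42 riser xy mm [-56.6 112.5] z 89.8 tooly yaw err deg 0.19 tilt [0.0023 0.    ] F [-1.9  0.   0. ] op 0.094
t 4.67 riser xy mm [-56.6 112.5] z 85.2 tooly yaw err deg 0.20 tilt [ 0.0021 -0.0001] F [ 0.6 -0.2  1.1] op 0.094
```

```bash
python3 -m jog '-3 0 1 0 0 0 1;-3 0 0 0 0 0 1;-3 0 0 0 0 0 1;-3 0 0 0 0 0 1;-3 0 0 0 0 0 1;-3 0 0 0 0 0 1;-3 0 0 0 0 0 1;-3 0 0 0 0 0 1'>/dev/null; python3 st.py;  python3 -m jog '-3 0 0 0 0 0 1;-3 0 0 0 0 0 1;-3 0 0 0 0 0 1;-3 0 0 0 0 0 1'>/dev/null; python3 st.py
```

```text
t 5.33 riser xy mm [-31.4 112.1] z 84.0 tooly yaw err deg 0.14 tilt [-0.0003 -0.0009] F [-3.6 -1.6  3.1] op 0.0935
t 5.67 riser xy mm [-19.9 112.3] z 83.6 tooly yaw err deg 0.17 tilt [-0.0043 -0.0012] F [-6.2 -1.3  5.4] op 0.0939
```

```bash
python3 -m jog '-3 0 -0.5 0 -0.004 0.003 1;-3 0 0 0 0 0 1;-3 0 0 0 0 0 1;-3 0 0 0 0 0 1;-3 0 0 0 0 0 1;-3 0 0 0 0 0 1;-3 0 0 0 0 0 1;-3 0 0 0 0 0 1'>/dev/null; python3 st.py
python3 - <<'E'
from h import *
ims=[]
for c in ["scene","wrist"]:
    f=r.grab_frame(c); im=f["image"]
    ims.append(cv2.resize(im[170:370,190:457],(400,300)) if c=="scene" else cv2.resize(im,(400,300)))
    for n,z in [("slate_front",.07),("slate_rear",.07),("riser_edge",.07)]:
        for d in r.tip_of(c,n)[:1]: print(c,n,np.round(d["uv"]),round(d["confidence"],2),np.round(ray(f,d["uv"],z),3))
cv2.imwrite("pics/b.png",np.hstack(ims))
E
```

```text
t 6.33 riser xy mm [  4.4 113. ] z 83.8 tooly yaw err deg 0.06 tilt [-0.0053 -0.0004] F [-5.6 -1.6  3.7] op 0.0938
scene slate_front [398. 284.] 0.71 [0.676 0.118 0.07 ]
scene slate_rear [365. 245.] 0.97 [0.554 0.09  0.07 ]
scene riser_edge [352. 300.] 0.58 [0.677 0.006 0.07 ]
wrist slate_rear [323. 309.] 0.98 [0.557 0.093 0.07 ]
```

View pics/b.png

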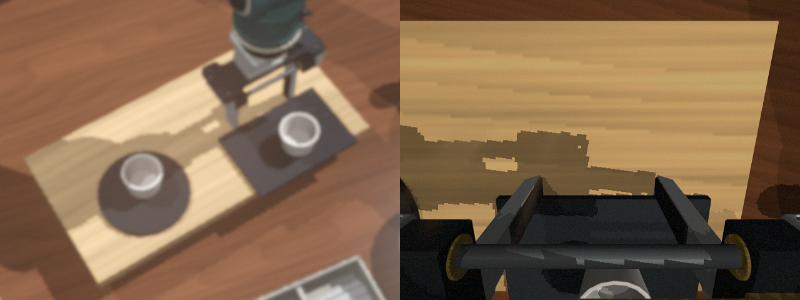

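Both fingers are flush on the slate's rear edge (wrist view, straight at row about 195), the front is just past the riser edge, and the pot is riding along. I'll keep going to just short of the goal, then measure.

```bash
python3 -m jog '-3 0 0 0 -0.004 0 1;-3 0 0 0 0 0 1;-3 0 0 0 0 0 1;-3 0 0 0 0 0 1;-3 0 0 0 0 0 1;-3 0 0 0 0 0 1;-3 0 0 0 0 0 1;0 0 0 0 0 0 1'>/dev/null; python3 st.py
python3 - <<'E'
from h import *
f=r.grab_frame("scene"); im=f["image"]
for n in ["slate_front","slate_rear"]:
    for d in r.tip_of("scene",n)[:1]: print(n,np.round(d["uv"]),round(d["confidence"],2),np.round(ray(f,d["uv"],.07),3))
# hypothesis overlay: riser edge line and slate top outline at overhang 35
C=np.array([.5642,-.0222]); th=np.radians(10.5); ex=np.array([np.cos(th),np.sin(th)]); ey=np.array([-ex[1],ex[0]])
W=lambda x,y,z:np.round(proj(f,[*(C+ex*x+ey*y),z])*8*1).astype(int)
big=cv2.resize(im[180:350,240:460],None,fx=3.4,fy=3.4,interpolation=cv2.INTER_CUBIC)
def P(x,y,z): return tuple(int(v) for v in np.round((proj(f,[*(C+ex*x+ey*y),z])-[240,180]+.5)*3.4-.5))
cv2.line(big,P(.1205,.24,.07),P(.1205,-.24,.07),(0,255,0),1)
for o in (.03,.04): cv2.line(big,P(.1205+o,.203,.078),P(.1205+o,.023,.078),(0,0,255),1)
cv2.imwrite("pics/c.png",big)
E
```

```text
t 7.40 riser xy mm [ 23.9 113. ] z 83.6 tooly yaw err deg 0.05 tilt [-0.0073 -0.0002] F [-0.6 -0.2  0.2] op 0.0941
slate_front [402. 292.] 0.56 [0.698 0.118 0.07 ]
slate_rear [367. 250.] 0.67 [0.568 0.089 0.07 ]
```

View pics/c.png

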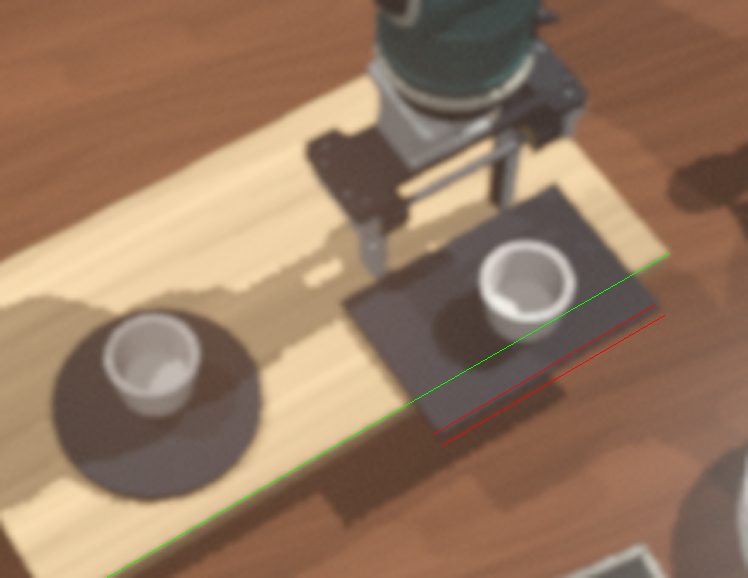

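The overlay fits: the green line lies on the riser edge, and the slate front lies parallel to it on the 30 mm line, maybe 1 mm past. About 9 mm remains.

```bash
python3 -m jog '-3 0 0 0 0 0 1;-3 0 0 0 0 0 1;-3 0 0 0 0 0 1;0 0 0 0 0 0 1;0 0 0 0 0 0 1'>/dev/null; python3 st.py
```

```text
t 7.97 riser xy mm [ 31.9 113. ] z 83.4 tooly yaw err deg 0.05 tilt [-0.0096 -0.0003] F [-1.8 -0.1  1.5] op 0.0941
```

```bash
python3 -m jog '5 0 0 0 0 0 1;10 0 0 0 0 0 1;15 0 0 0 0 0 1;15 0 -10 0 0 0 1;0 0 -30 0 0 0 1;0 0 -35 0 0 0 1;0 0 -35 0 0 0 1;0 0 -20 0 0 0 1'>/dev/null; python3 -m jog '10 30 0 0 0 0 1;10 35 0 0 0 0 1;10 35 0 0 0 0 1;10 35 0 0 0 0 1;10 35 0 0 0 0 1;10 35 0 0 0 0 1;10 35 0 0 0 0 1;0 0 0 0 0 0 1'>/dev/null; python3 st.py
python3 - <<'E'
from h import *
f=r.grab_frame("top"); im=f["image"].copy()
o=fit(f,"top","_end")
th=np.radians(o["riser"][1]); d=o["slate"][0]-o["riser"][0]; print("slate centre in riser",d@[np.cos(th),np.sin(th)],d@[-np.sin(th),np.cos(th)])
for c in ["top","scene"]:
    g=r.grab_frame(c)
    for n,z in [("round_board",.07),("pot",.078),("slate_front",.07),("slate",.07)]:
        for q in r.tip_of(c,n)[:2]: print(c,n,np.round(q["uv"]),round(q["confidence"],2),np.round(ray(g,q["uv"],z),3))
a=cv2.resize(im[120:300,200:460],(400,277)); b=cv2.resize(g["image"][180:350,215:460],(400,277))
fi=cv2.resize(f["image"][120:300,200:460],(400,277))
cv2.imwrite("pics/d.png",np.vstack([np.hstack([a,b]),np.hstack([fi,fi*0])]))
E
```

```text
t 9.30 riser xy mm [-98.1 359.1] z 221.3 tooly yaw err deg -0.33 tilt [-0.0043  0.0046] F [-0.1  0.5 -0. ] op 0.0938
top riser [ 0.5649 -0.0219] yaw 10.5 [244. 485.]
top slate [0.6452 0.1006] yaw 10.4 [116. 199.]
slate centre in riser 0.101265246488756 0.10583138295727075
top round_board [380. 193.] 0.68 [ 0.611 -0.135  0.07 ]
top round_board [490. 273.] 0.37 [ 0.419 -0.391  0.07 ]
top pot [378. 196.] 0.81 [ 0.603 -0.13   0.078]
top pot [274. 176.] 0.6 [0.655 0.122 0.078]
top slate_front [276. 160.] 0.76 [0.697 0.117 0.07 ]
top slate [277. 179.] 0.95 [0.648 0.115 0.07 ]
scene round_board [282. 298.] 0.56 [ 0.612 -0.136  0.07 ]
scene round_board [443. 155.] 0.18 [0.372 0.394 0.07 ]
scene pot [397. 272.] 0.86 [0.651 0.128 0.078]
scene pot [284. 299.] 0.58 [ 0.621 -0.135  0.078]
scene slate_front [403. 291.] 0.9 [0.699 0.121 0.07 ]
scene slate [395. 272.] 0.68 [0.647 0.125 0.07 ]
scene slate [391. 273.] 0.67 [0.645 0.115 0.07 ]
```

View pics/d.png

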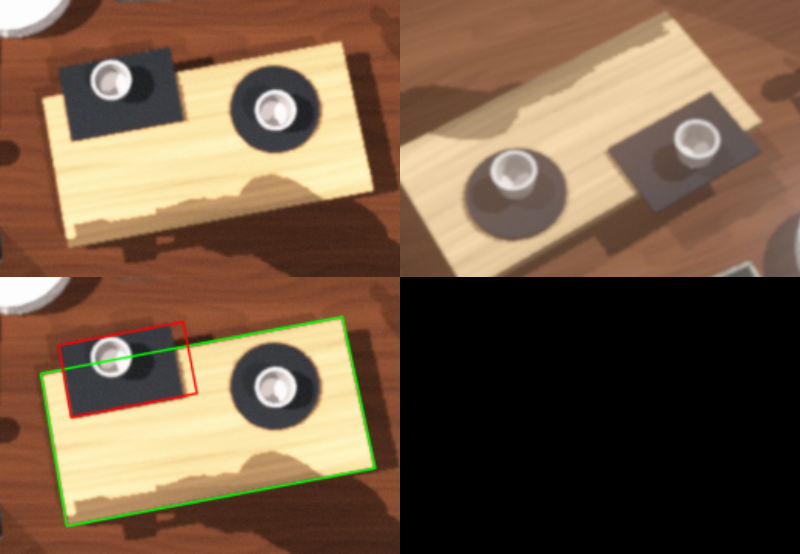

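The slate's front side lies parallel to the riser edge and about 4 cm past it, with the pot upright on it. The round board is at the same pixels as before (crop about (275,110)), and the gripper is clear. Handing in.

```bash
python3 -c "
from bench import r
print(r.job_done())"
```

```text
the job is handed in; nothing more can be done
None
```

I pushed the slate about 7 cm towards the far edge with the two open fingertips on its rear side, then backed off and raised the gripper clear. I handed the job in just after 9.3 s on the robot's clock. I gripped and lifted nothing, and the fingers stayed clear of the pots.

Last checks:
- **Overhang:** the outline fit and the final tool position give about 39–41 mm. The trained networks' front point reads slightly less, about 36–38 mm, which is within their scatter.
- **Squareness:** the slate's yaw is 10.4° against the riser's 10.5°. In that last fit a shadow stretched the slate's outline along the edge direction (199 mm instead of 180), but not across it.
- **Pot and surroundings:** the pot is upright on the slate, and the round board and its pot show at the same pixels as before. The networks' round-board position differs by about 5 mm between looks, which I take as noise. I did not re-measure the salt, pepper, sauce, spoon or tongs; the arm never came near them.
- **Force:** wrist force readings during the push stayed under about 10 N, checked after each push step.

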